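Hold the earth-test probe on the controller's bare-metal spot

ROBOT

A 7-joint arm with a two-finger parallel gripper is mounted at the origin on the work surface. World frame = base frame: x ahead of the robot, y to its left, z up, the work surface at z = 0. Lengths are in mm, angles in rad, forces in N, time in s.
With the tool pointing down it reaches from about 425 to 825 mm from the base axis. Payload 3.6 kg.
Tool frame: the origin (TCP) lies midway between the tips of the shut fingers; the grasp point (between the pads) lies 19 mm behind it; y points along the fingers, z is the direction in which the jaws open and shut, and the axes are right-handed (so a half turn about y gives the same grasp; the last joint's range is limited). The gripper opens to 93 mm and grips with 3 to 60 N. Pads are 15 mm wide; open, the fingers measure 128 mm over their backs; the gripper's body (75 mm by 188 mm) begins 65 mm behind the grasp point.
Start: joints at [1.208, 0.615, -0.013, 1.423, 0.008, 1.103, -0.04], TCP at [214.815, -613.446, 218.64] pointing down, gripper open.
Joint ranges: [-3.12, 3.12], [-0.3, 2.06], [-1.34, 1.32], [0.26, 2.42], [-1.36, 4.5], [0.01, 1.98], [-2.84, 2.84]. Speed limits (rad/s): [2.79, 2.79, 3.14, 3.14, 3.14, 3.14, 3.14].

INTERFACE

Orientations are given as a rotation vector (axis times angle).
In Python, from plant import telemetry, optics, job, spot_in, tip_of gives the robot as it stands. The module is installed in compiled form; this text tells all that it offers.
- The arm moves only by the tool play_rows, never from a script. Its argument "targets" is a list of rows, each a list of 6 numbers: the shift along the tool's x, y, z in mm, then the turn, a rotation vector about the tool's x, y, z in degrees. In form: [[tx, ty, tz, rx, ry, rz], ...]. A call has 1 to 20 rows; each row shifts and turns the commanded pose from where the row before left it, along the tool's axes as they then stand; what a row does not reach is not made up. A row lasts 1/12 s, in which the tool goes at most 41.7 mm and 7.16 degrees, less where a joint would pass 70% of its speed; a pose out of reach is approached as far as the arm can. A call with a gripper value outside its range is refused whole. "fingers" is the closure, from 0 (fully open) to 1 (shut), set as the call begins (left out, the last holds). The fingers move at their own pace and stop on an object; "squeeze" is the grip in N (left out, the last holds). Time passes only in rows, so rows that do not move let the fingers close. It gives the time, the measured TCP pose, the force and the opening at its end, in the units of the state.
- telemetry.read_state(): the state, without advancing time (a new reading comes with each control period).
- optics.get_image(name): name is "scene" or "top" or "wrist"; returns a dict with "image" (384x512x3 uint8, blue, green, red), "range_z" (384x512 float32, mm along the optical axis (not along the pixel's ray), 0 where there is no reading), "fx", "fy", "cx", "cy" (pixels), "rvec" (rotation vector, rad) and "tvec" (3), from world to camera coordinates, as OpenCV has them. Camera axes: x right, y down, z forward; pixel columns grow to the right and rows downward; lengths in mm; the calibration is good to about 2 mm. The wrist camera is an equidistant fisheye: a pixel r from the principal point sees the ray r / f radians off the axis. A picture is of the moment at which its call begins.
- job.hand_in(): hands the job in, once; it reports no verdict.
Trained networks look in a picture, given as the dict that the camera call returned (one of the last four; its "shot" number tells which), for a name from the list of things; names that differ only in an ending like _2 or _b are one class to them, and where a whole thing is asked for, a point or a joint stands for the part that bears it (a point fixed in the world has none). Each returns a list of dicts, best first, with "conf" (0 to 1); they miss things now and then, are a little off and sometimes report something else, mostly with a low value. They report only what shows in the picture. A call takes as long as a camera call. They do not tell look-alikes from the thing itself.
- spot_in(picture, query): "uv" ([column, row] in pixels, amid what is visible of it).
- tip_of(picture, query): "uv" ([column, row] in pixels: a listed point, or the origin of a listed thing).
The state is a dict: "clock": time; "q": joint angles; "qd": joint speeds; "tau": joint torques, N m; "position": TCP position; "tcp_rot": TCP orientation; "force": force on the tool from outside, world axes, zero at the start; "wrist_torque": the same for the moment, N m; "width": opening from 0.0 (shut) to 1.0 (fully open).
Only numpy, scipy, OpenCV 4.12 (cv2) and the standard library are available. Lean on these libraries where they do the work, as an engineer would, in place of code of your own. Each camera call takes 0.05 s, during which the arm holds its last target.

TASK

Someone left the small blue carton on the sloping face of the grey controller, over its round brass test spot: lift it off and set it down flat in the green tray, without dropping it. Then draw the orange test probe out of its stand and hold its tip on the brass spot, with the probe square to the sloping face and pressing lightly, so that the sprung tip is pushed in about half way, clear of its stop. Finish like that, with the probe still held there in the gripper, the carton left in the tray and the jar, bottle, cup and screwdriver undisturbed.

Things in the scene. Friction and masses are not known exactly. Their poses are not given: they have to be found in the camera images.
- console: Grey bench controller, fixed, a wedge 190 (x) by 220 (y) mm on plan. Origin: centre of its underside, z up. Its white top face slopes at 20 degrees, rising along the body's +x from 60 mm high at the front edge (-x) to 129 mm at the back. A black ledge along the front edge stands 10 mm proud of the face. Two round knobs 12 mm high and a display lie on the upper part of the face, 160 mm up the slope from the front edge.
- spot (a point): Centre of the brass test spot, a disc 24 mm across with a black rim 34 mm across, level with the sloping face, on the controller's centre line, 45 mm up the slope from the front edge. Its z axis is square to the sloping face, outward (20 degrees from vertical, leaning to the controller's front); x runs up the slope, y along the controller's width. Hidden under the carton at the start.
- carton: Small rigid blue carton with a white label band, 70 (x) by 50 (y) by 45 (z) mm, 80 to 160 g, loose. Origin: centre of its underside; z out of its top. At the start it lies flat on the sloping face, so tilted 20 degrees, its 70 mm side up the slope and its lower end by the ledge; 50 mm across the width of the controller.
- tray: Flat green tray, fixed, 200 (x) by 160 (y) mm outside, rim 14 mm high, walls and floor 5 mm thick. Origin: centre of its underside. It may be on the left or the right of the controller (the stand is on the other side).
- stand: Black upright block, fixed, 70 by 70 by 75 mm high, with a vertical 16 mm hole through its middle in which the probe stands. Origin: centre of its underside.
- probe: Orange test probe, 0.12 kg, loose, upright in the stand. Handle 32 (x) by 22 (y) by 80 (z) mm, black cap 16 mm wide, 12 mm high on top. Origin: centre of the handle's lower face, which rests on the stand; z runs along the probe from tip to cap. Below: a 10 mm shaft 38 mm long, then a steel sprung tip, its end 60 mm below the origin when not pressed. Lift it straight up 65 mm or more to leave the stand.
- tip (a point): The round end of the probe's sprung tip, on the probe's axis; its axes are those of the probe. It moves with the tip as that is pushed in.
- plunger (a joint): How far the sprung tip is pushed into the probe, in m: 0 out, 0.016 at its stop. The spring pushes back with 1 N at 0, 3 N half way and 5 N at the stop.
- jar: Amber jar with white cap, 56 mm across, 75 mm high, standing loose; bystander. Origin: centre of its underside.
- bottle: White bottle with green label and blue cap, 54 mm across, 151 mm high, standing loose; bystander. Origin: centre of its underside.
- cup: Small white cup, 60 mm across, 45 mm high, standing loose between the robot and the controller; bystander. Origin: centre of its underside.
- driver: Screwdriver, 180 mm long, lying loose on the right of the bench; bystander. Origin: the middle of its length at the surface.
Mind the look-alikes: they are no part of the job. Of the things that look like the carton, the largest one is meant. There is more than one size of the stand; the job needs the largest.

How it is judged (in metres and radians):
On the way, in this order (a step that is already met when the one before it is completed fails the run):
1. the carton stands flat in the tray, let go (x of carton in the frame of tray between -0.09 and 0.09 m and y of carton in the frame of tray between -0.07 and 0.07 m and z of carton in the frame of tray below 0.012 m and angle between carton's own z axis and vertical below 0.08 rad and contact force between the fingers and carton below 0.05 N), for 0.2 s.
2. the probe is held clear of its stand (z of probe in the frame of stand above 0.14 m and contact force between the fingers and probe above 1 N), for 0.1 s.
At the end, for the whole second after the job is handed in: Tip within 11 mm of the spot's centre, probe within 0.14 rad of square to the sloping face, tip pushed in 3 to 13.5 mm, 1 to 7 N on the controller, probe held still in the fingers; carton flat (0.08 rad) on the tray's floor, let go (all of step 1 and distance between tip and spot below 0.011 m and angle between the z axis of probe and the z axis of spot, either way round below 0.14 rad and z of probe in the frame of spot above 0 m and contact force between probe and console between 1 and 7 N and value of joint plunger between 0.003 and 0.0135 m and contact force between the fingers and probe above 1 N and linear speed of probe below 0.02 m/s); the arm keeps its last pose, push and grip.
It fails at once if the probe is pressed on the controller with more than 15 N (contact force between probe and console above 15 N).
It fails at once if the carton is dropped or thrown: let go and moving faster than 0.7 m/s (linear speed of carton above 0.7 m/s and contact force between the fingers and carton below 0.05 N).
It fails at once if the jar, bottle, cup or screwdriver is pushed more than 30 mm from its place or knocked over (distance of any of jar, bottle, cup, driver from where it was at the start of the episode above 0.03 m or angle between any of jar, bottle, cup's own z axis and vertical above 0.5 rad).
It also fails if it takes over 58 s, if anything falls off the work surface, if the arm or the gripper's body presses on something with over 40 N, if the wrist force passes 120 N, or if a joint passes its speed limit or range.

## Working session

There is one attempt and no reset: what is moved stays moved. The work goes in short steps, Python scripts to look and compute and a tool call to move; the robot and the scene stay as the last step left them, time stands still between calls to the robot, and variables do not carry over. Pictures are saved under pics/ and viewed, and the job is handed in when it is done.

Besides the shell and the picture viewer there is one more tool, called after "Emit:" by a JSON object that holds its "op" and its "data", one argument or row to a line. play_rows: Moves the arm, as the interface text tells. Its arguments: {"type":"object","properties":{"targets":{"type":"array","items":{"type":"array","items":{"type":"number"}}},"fingers":{"type":"number"},"squeeze":{"type":"number"}},"required":["targets"]}

```bash
mkdir -p pics; ls
cat > h.py <<'E'
import numpy as np,cv2
from scipy.spatial.transform import Rotation as R
from plant import telemetry, optics, job, spot_in, tip_of
def cam(n):
    d=optics.get_image(n); return d
def ray(d,uv):
    return np.array([(uv[0]-d['cx'])/d['fx'],(uv[1]-d['cy'])/d['fy'],1.0])
def toworld(d,pc):
    Rm=R.from_rotvec(np.ravel(d['rvec'])).as_matrix(); return Rm.T@(np.asarray(pc)-np.ravel(d['tvec']))
def px(d,uv,k=1):
    u,v=int(round(uv[0])),int(round(uv[1]))
    p=d['range_z'][max(0,v-k):v+k+1,max(0,u-k):u+k+1]; p=p[p>0]
    z=np.median(p) if len(p) else 0
    return toworld(d,ray(d,uv)*z)
def cloud(d):
    h,w=d['range_z'].shape
    u,v=np.meshgrid(np.arange(w),np.arange(h)); z=d['range_z']
    P=np.stack([(u-d['cx'])/d['fx']*z,(v-d['cy'])/d['fy']*z,z],-1)
    Rm=R.from_rotvec(np.ravel(d['rvec'])).as_matrix()
    W=(P-np.ravel(d['tvec']))@Rm; W[z<=0]=np.nan
    return W
E
python3 - <<'E'
from h import *
import pickle
s=telemetry.read_state(); print({k:np.round(v,3) for k,v in s.items()})
print(R.from_rotvec(s['tcp_rot']).as_matrix().round(3))
for n in ['scene','top','wrist']:
    d=cam(n); cv2.imwrite(f'pics/{n}0.png',d['image']); pickle.dump(d,open(n+'.pkl','wb'))
    print(n,d['fx'],d['cx'],d['cy'],np.round(d['rvec'],3),np.round(d['tvec'],1))
    for q in ['console','spot','carton','tray','stand','probe','jar','bottle','cup','driver']:
        try:
            for f in (spot_in,tip_of):
                print(q,f.__name__,[(np.round(x['uv'],0).tolist(),round(x['conf'],2), (px(d,x['uv']).round(0).tolist() if n!='wrist' else '')) for x in f(d,q)[:4]])
        except Exception as e: print(q,e)
E
```

```text
pics
{'clock': np.float64(0.0), 'q': array([ 1.208,  0.616, -0.013,  1.425,  0.008,  1.103, -0.04 ]), 'qd': array([-0.003,  0.   , -0.002, -0.001,  0.   , -0.001, -0.001]), 'tau': array([-0.0000e+00, -4.5894e+01,  2.0900e-01, -1.6574e+01, -6.1000e-02,
        2.1000e-02,  0.0000e+00]), 'position': array([ 214.519, -612.735,  217.497]), 'tcp_rot': array([-0.347,  2.042, -2.036]), 'force': array([-0.604, -0.703,  0.37 ]), 'wrist_torque': array([0.014, 0.049, 0.015]), 'width': np.float64(0.998)}
[[-0.944 -0.001  0.33 ]
 [-0.33   0.002 -0.944]
 [ 0.    -1.    -0.003]]
scene 410.35588100252176 252.79818091457028 189.712985331739 [ 1.353  2.413 -0.746] [ 370.9 -299.4 1393.3]
console call [([281.0, 239.0], 0.91, [645.0, 44.0, 103.0])]
console call [([281.0, 245.0], 0.72, [661.0, 52.0, 109.0])]
spot call [([277.0, 235.0], 0.7, [641.0, 29.0, 103.0])]
spot call [([294.0, 224.0], 0.8, [588.0, 50.0, 94.0])]
carton call [([241.0, 178.0], 0.67, [500.0, -168.0, 31.0]), ([302.0, 213.0], 0.59, [565.0, 56.0, 123.0]), ([339.0, 202.0], 0.59, [429.0, 110.0, 30.0])]
carton call [([298.0, 220.0], 0.87, [58
[... 2524 characters left out ...]
, [686.0, -289.0, 114.0])]
bottle call [([331.0, 146.0], 0.87, [678.0, -284.0, 96.0])]
cup call [([234.0, 248.0], 0.62, [376.0, -9.0, 5.0])]
cup call [([237.0, 247.0], 0.55, [377.0, -19.0, 4.0])]
driver call [([392.0, 225.0], 0.68, [460.0, -482.0, 23.0])]
driver call [([390.0, 209.0], 0.83, [507.0, -483.0, -1.0])]
wrist 297.3186396354542 251.13405070574694 187.6253682080015 [-2.396  1.698  0.208] [-648.9  -28.3  389.9]
console call []
console call []
spot call []
spot call []
carton call []
carton call []
tray call []
tray call []
stand call []
stand call []
probe call []
probe call []
jar call []
jar call []
bottle call []
bottle call []
cup call []
cup call []
driver call []
driver call []
```

View pics/scene0.png

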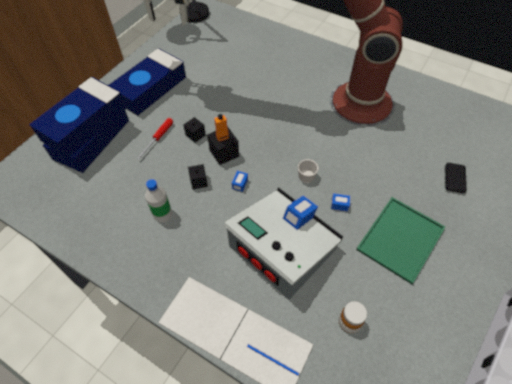

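View pics/top0.png

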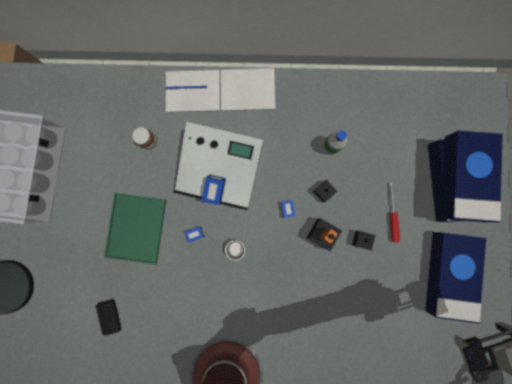

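The scene shows the carton on the console at about (300,211), the probe in its stand at (222,135), the tray at (400,238), and two small look-alike cartons and stands. Next I fit the poses from depth.

```bash
cat > fit.py <<'E'
from h import *
import pickle
def rect(P,name):
    r=cv2.minAreaRect(P[:,:2].astype(np.float32)); print(name,'c',np.round(r[0],1),'size',np.round(r[1],1),'ang',round(r[2],1),'n',len(P),'z',np.percentile(P[:,2],[5,50,95]).round(1))
for n in ['top','scene']:
    d=pickle.load(open(n+'.pkl','rb')); W=cloud(d); hsv=cv2.cvtColor(d['image'],cv2.COLOR_BGR2HSV); H,S,V=[hsv[...,i].astype(int) for i in range(3)]
    x,y,z=W[...,0],W[...,1],W[...,2]
    print('==',n)
    def box(a,b,c,e,z0,z1): return (x>a)&(x<b)&(y>c)&(y<e)&(z>z0)&(z<z1)
    print('table z',np.nanmedian(z[box(350,450,-150,-50,-20,20)]))
    m=box(300,560,180,420,-10,40)&(H>60)&(H<90)&(S>80); rect(W[m],'tray')
    blue=(H>100)&(H<125)&(S>120)
    m=box(480,620,-20,110,80,160); 
    mm=m&blue; rect(W[mm],'carton blue')
    m=box(500,760,-100,170,50,140)&(S<40)&(V>150)
    P=W[m]
    # robust plane
    for _ in range(6):
        c=np.nanmean(P,0); nrm=np.linalg.svd(P-c,full_matrices=False)[2][2]; nrm*=np.sign(nrm[2]); P=P[abs((P-c)@nrm)<4]
    print('plane',c.round(1),nrm.round(3),'tilt',np.degrees(np.arccos(nrm[2])).round(2),'az',np.degrees(np.arctan2(-nrm[1],-nrm[0])).round(2)); 
    # along-slope coords
    m=box(450,760,-120,190,40,150); Q=W[m]; dist=(Q-c)@nrm
    F=Q[abs(dist)<4]; ax=np.array([-nrm[0],-nrm[1],0]);ax/=np.linalg.norm(ax); ay=np.array([-ax[1],ax[0],0])
    rect(F,'face')
    T=Q[(dist>38)&(dist<52)]; rect(T,'carton top'); print('height',np.median((T-c)@nrm), 'cen',np.median(T,0).round(1))
    print('face u',np.percentile((F-c)@ax,[.5,99.5]),'v',np.percentile((F-c)@ay,[.5,99.5]),'carton u',np.percentile((T-c)@ax,[1,99]),'v',np.percentile((T-c)@ay,[1,99]))
    L=Q[(dist>6)&(dist<13)&((Q-c)@ax<-60)]; rect(L,'ledge')
    m=box(380,480,-320,-210,85,200); rect(W[m],'probe')
    m=box(380,480,-320,-210,145,162)&(H<20)&(S>120); rect(W[m],'handle top')
    m=box(380,480,-320,-210,85,162)&(H<20)&(S>120); rect(W[m],'handle')
    m=box(380,480,-320,-210,162,185); rect(W[m],'cap')
    m=box(370,490,-330,-200,66,83); rect(W[m],'stand top')
E
python3 fit.py
python3 - <<'E'
import cv2
im=cv2.imread('pics/top0.png'); a=cv2.resize(im[110:270,95:265],None,fx=3.2,fy=3.2,interpolation=cv2.INTER_CUBIC)
cv2.imwrite('pics/a.png',a)
b=cv2.resize(im[200:265,290:380],None,fx=8,fy=8,interpolation=cv2.INTER_CUBIC); cv2.imwrite('pics/b.png',b)
E
```

```text
== top
table z -0.5517356074276086
tray c [427.1 294.3] size [157.4 193.8] ang 84.1 n 3221 z [ 1.4  4.9 12.1]
carton blue c [543.9  46.5] size [49.1 74.7] ang 77.6 n 311 z [101.7 114.2 126. ]
plane [625.4  39.5  98. ] [-0.328  0.07   0.942] tilt 19.61 az -11.98
face c [613.3  39.2] size [220.8 195.1] ang 78.0 n 4605 z [ 63.4  97.4 125.7]
carton top c [539.9  47.9] size [50.2 67.6] ang 77.7 n 449 z [103.3 114.7 125.8]
height 44.40098841678166 cen [539.7  47.2 114.7]
face u [-106.02452969   84.20491676] v [-112.23598816  105.93290054] carton u [-118.83871983  -52.32387976] v [-34.46427293  15.26499097]
ledge c [535.2  55.3] size [217.4  45.7] ang 78.0 n 126 z [65.2 67.7 70.5]
probe c [ 426.8 -273.5] size [22.5 31.9] ang 57.2 n 155 z [ 94.9 153.3 167.2]
handle top c [ 426.9 -273.5] size [22.3 31.3] ang 58.1 n 77 z [150.2 154.1 157.1]
handle c [ 426.8 -273.8] size [22.5 31.9] ang 55.7 n 123 z [ 94.1 152.  156.8]
cap c [ 426.5 -272.8] size [12.8 12.9] ang 1.4 n 29 z [163.1 165.8 169.2]
stand top c [ 426.5 -274.1] size [70.5 69.8] ang 61.7 n 464 z [71.2 74.5 77.6]
== scene
table z -0.11569
[... 351 characters left out ...]
.8 71.8] ang 77.5 n 421 z [103.4 116.  125.8]
height 44.34491338712768 cen [546.6  45.7 116. ]
face u [-114.15344687   78.79590539] v [-120.44721316   98.03113301] carton u [-126.11766068  -58.19826445] v [-43.3206255    6.99479416]
ledge c [544.4  52.1] size [217.6  59.5] ang 78.3 n 152 z [65.4 68.4 81. ]
probe c [ 431.7 -274.8] size [22.5 32.8] ang 50.2 n 272 z [ 91.6 132.9 165.9]
handle top c [ 431.8 -274.7] size [20.2 31.5] ang 53.2 n 72 z [146.3 154.2 160.3]
handle c [ 432.3 -274.3] size [21.4 32.8] ang 53.2 n 237 z [ 89.9 129.7 156.7]
cap c [ 431.3 -275.8] size [14.  12.9] ang 53.1 n 22 z [163.9 166.4 169.1]
stand top c [ 430.2 -277.3] size [75.7 70.8] ang 61.7 n 362 z [68.5 74.8 78.3]
```

View pics/a.png

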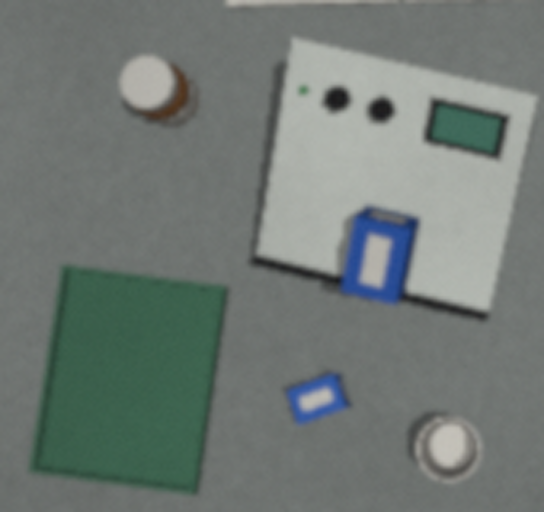

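View pics/b.png

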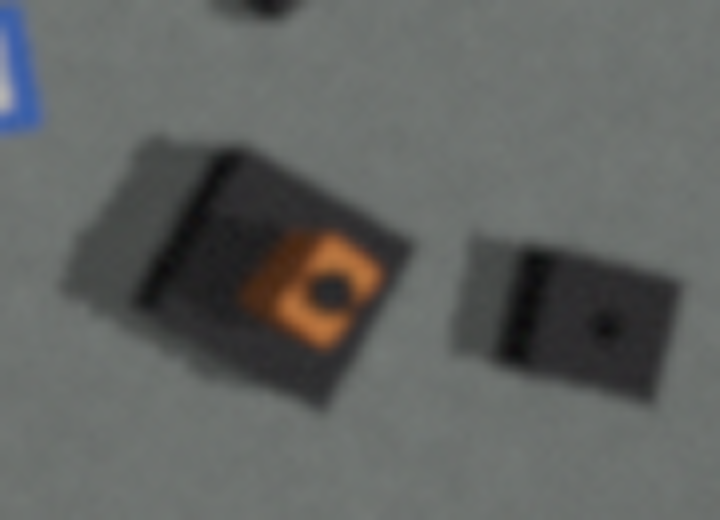

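```bash
cat > plan.py <<'E'
from h import *
from scipy.linalg import logm,expm
def pose(p,Rm): T=np.eye(4);T[:3,:3]=Rm;T[:3,3]=p;return T
def cur():
    s=telemetry.read_state(); return pose(s['position'],R.from_rotvec(s['tcp_rot']).as_matrix())
def rotc(ydir,zdir):
    y=np.array(ydir,float);y/=np.linalg.norm(y);z=np.array(zdir,float);z-=y*(z@y);z/=np.linalg.norm(z)
    return np.stack([np.cross(y,z),y,z],1)
psi=np.radians(-12.15);t20=np.radians(20)
n=np.array([-np.sin(t20)*np.cos(psi),-np.sin(t20)*np.sin(psi),np.cos(t20)])
xc=np.array([np.cos(psi),np.sin(psi),0]); yc=np.array([-np.sin(psi),np.cos(psi),0]); up=np.cross(yc,n)
Rface=rotc(-n,-yc)
def jaw(a,y=(0,0,-1)): return rotc(y,[np.cos(np.radians(a)),np.sin(np.radians(a)),0])
def step(T0,T1,N=None,mm=30,deg=6):
    D=np.linalg.inv(T0)@T1
    a=np.degrees(R.from_matrix(D[:3,:3]).magnitude()); l=np.linalg.norm(D[:3,3])
    if N is None: N=max(1,int(np.ceil(max(l/mm,a/deg))))
    L=np.real(logm(D))/N; E=expm(L)
    row=np.r_[E[:3,3],np.degrees(R.from_matrix(E[:3,:3]).as_rotvec())]
    M=T0@expm(L*(N/2))
    print('N',N,'row',row.round(2).tolist(),'mid',M[:3,3].round(0),'end',T1[:3,3].round(0))
    r=row.round(1); Tr=T0.copy()
    for _ in range(N): Tr=Tr@pose(r[:3],R.from_rotvec(np.radians(r[3:])).as_matrix())
    return Tr
E
cat > s1.py <<'E'
from plan import *
T=cur()
v=pose([400,-280,330],R.from_matrix(T[:3,:3]).as_matrix())
T=step(T,v)
G=pose(np.array([542,46.5,115])-34*n,Rface)
P=G.copy();P[:3,3]+=100*n
T=step(T,P)
print(G[:3,3],P[:3,3])
E
python3 s1.py
```

```text
N 14 row [-20.36, -7.95, -18.11, 0.0, -0.0, -0.0] mid [ 307. -447.  274.] end [ 400. -280.  330.]
N 13 row [-9.48, 13.17, -25.3, 0.42, 2.39, 1.5] mid [ 431. -107.  248.] end [520.  51. 177.]
[553.36820161  44.05249023  83.05045089] [519.93231453  51.25104838 177.01971297]
```

Emit:
{"op": "play_rows", "data": {
  "targets": [
    [-20.4, -8, -18.1, 0, 0, 0],
    [-20.4, -8, -18.1, 0, 0, 0],
    [-20.4, -8, -18.1, 0, 0, 0],
    [-20.4, -8, -18.1, 0, 0, 0],
    [-20.4, -8, -18.1, 0, 0, 0],
    [-20.4, -8, -18.1, 0, 0, 0],
    [-20.4, -8, -18.1, 0, 0, 0],
    [-20.4, -8, -18.1, 0, 0, 0],
    [-20.4, -8, -18.1, 0, 0, 0],
    [-20.4, -8, -18.1, 0, 0, 0],
    [-20.4, -8, -18.1, 0, 0, 0],
    [-20.4, -8, -18.1, 0, 0, 0],
    [-20.4, -8, -18.1, 0, 0, 0],
    [-20.4, -8, -18.1, 0, 0, 0]
  ],
  "fingers": 0
}}

```text
clock: 4.32
position: [401.0, -278.6, 331.3]
tcp_rot: [-0.346, 2.038, -2.039]
force: [0.0, -0.3, -0.3]
width: 0.998
```

```bash
cat > s2.py <<'E'
from plan import *
T=cur(); print(T.round(2)[:3])
G=pose(np.array([542,46.5,115])-34*n,Rface)
P=G.copy();P[:3,3]+=100*n
T=step(T,P)
E
python3 s2.py
```

```text
[[-9.4000e-01  0.0000e+00  3.3000e-01  4.0105e+02]
 [-3.3000e-01 -0.0000e+00 -9.4000e-01 -2.7864e+02]
 [-0.0000e+00 -1.0000e+00  0.0000e+00  3.3133e+02]]
N 13 row [-9.43, 13.21, -25.21, 0.42, 2.39, 1.5] mid [ 431. -106.  248.] end [520.  51. 177.]
```

Emit:
{"op": "play_rows", "data": {
  "targets": [
    [-9.4, 13.2, -25.2, 0.4, 2.4, 1.5],
    [-9.4, 13.2, -25.2, 0.4, 2.4, 1.5],
    [-9.4, 13.2, -25.2, 0.4, 2.4, 1.5],
    [-9.4, 13.2, -25.2, 0.4, 2.4, 1.5],
    [-9.4, 13.2, -25.2, 0.4, 2.4, 1.5],
    [-9.4, 13.2, -25.2, 0.4, 2.4, 1.5],
    [-9.4, 13.2, -25.2, 0.4, 2.4, 1.5],
    [-9.4, 13.2, -25.2, 0.4, 2.4, 1.5],
    [-9.4, 13.2, -25.2, 0.4, 2.4, 1.5],
    [-9.4, 13.2, -25.2, 0.4, 2.4, 1.5],
    [-9.4, 13.2, -25.2, 0.4, 2.4, 1.5],
    [-9.4, 13.2, -25.2, 0.4, 2.4, 1.5],
    [-9.4, 13.2, -25.2, 0.4, 2.4, 1.5],
    [0, 0, 0, 0, 0, 0],
    [0, 0, 0, 0, 0, 0]
  ]
}}

```text
clock: 5.57
position: [519.0, 53.0, 176.6]
tcp_rot: [0.589, 2.077, -2.144]
force: [-1.0, -0.6, -0.5]
width: 1.0
```

```bash
cat > s3.py <<'E'
from plan import *
import pickle
T=cur(); print(T.round(3)[:3])
G=pose(np.array([542,46.5,115])-34*n,Rface)
step(T,G)
d=cam('wrist'); cv2.imwrite('pics/w1.png',d['image']); pickle.dump(d,open('w1.pkl','wb'))
Rm=R.from_rotvec(np.ravel(d['rvec'])).as_matrix(); print('cam in tool', (T[:3,:3].T@(-Rm.T@np.ravel(d['tvec'])-T[:3,3])).round(1), (Rm@T[:3,:3]).round(2))
E
python3 s3.py
```

```text
[[-9.20000e-01  3.33000e-01 -2.05000e-01  5.19009e+02]
 [ 1.94000e-01 -6.60000e-02 -9.79000e-01  5.30170e+01]
 [-3.40000e-01 -9.41000e-01 -4.00000e-03  1.76564e+02]]
N 4 row [-0.38, 25.0, 0.48, 0.09, 0.06, 0.04] mid [536.  49. 130.] end [553.  44.  83.]
cam in tool [ -66.4 -166.4   -0.9] [[-0.    0.    1.  ]
 [ 0.97 -0.24  0.  ]
 [ 0.24  0.97 -0.  ]]
```

View pics/w1.png

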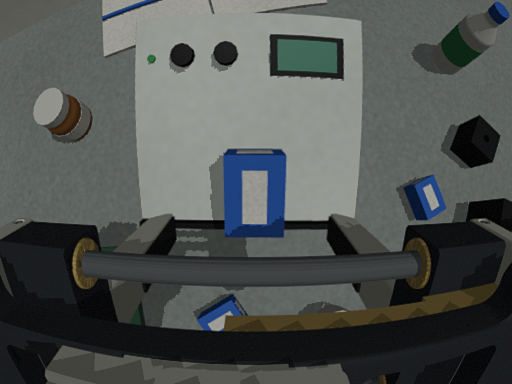

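The wrist picture shows the carton at columns 224–286, rows 150–237, centred between the fingers (about 150 and 355). I check it with the wrist depth.

```bash
cat >> h.py <<'E'
def fcloud(d):
    h,w=d['range_z'].shape
    u,v=np.meshgrid(np.arange(w),np.arange(h)); z=d['range_z'].astype(float)
    a=(u-d['cx'])/d['fx'];b=(v-d['cy'])/d['fy']; r=np.hypot(a,b)+1e-9; s=np.tan(np.minimum(r,1.5))/r
    P=np.stack([a*s*z,b*s*z,z],-1)
    Rm=R.from_rotvec(np.ravel(d['rvec'])).as_matrix()
    W=(P-np.ravel(d['tvec']))@Rm; W[z<=0]=np.nan
    return W
E
cat > s4.py <<'E'
from plan import *
import pickle
d=pickle.load(open('w1.pkl','rb')); W=fcloud(d)
hsv=cv2.cvtColor(d['image'],cv2.COLOR_BGR2HSV); S,V=hsv[...,1].astype(int),hsv[...,2].astype(int)
m=np.zeros(W.shape[:2],bool); m[30:215,140:355]=True; m&=(S<40)&(V>150)&np.isfinite(W[...,2])
P=W[m]
for _ in range(6):
    c=np.mean(P,0); nn=np.linalg.svd(P-c,full_matrices=False)[2][2]; nn*=np.sign(nn[2]); P=P[abs((P-c)@nn)<4]
print(c.round(1),nn.round(3),np.degrees(np.arccos(nn[2])),np.degrees(np.arctan2(-nn[1],-nn[0])))
m=np.zeros(W.shape[:2],bool); m[140:240,200:300]=True
Q=W[m]; Q=Q[np.isfinite(Q[:,2])]; h=(Q-c)@nn; T=Q[(h>38)&(h<52)]
o=c
print('carton top h',np.median((T-c)@nn),'u',np.percentile((T-o)@up,[1,99]),'v',np.percentile((T-o)@yc,[1,99]))
u=np.mean(np.percentile((T-o)@up,[1,99]));v=np.mean(np.percentile((T-o)@yc,[1,99]))
print('top centre',(o+up*u+yc*v+nn*np.median((T-c)@nn)).round(1), up)
F=W[:225,:][np.isfinite(W[:225,:,2])]; F=F[(abs((F-c)@nn)<3)&(abs((F-c)@yc)<140)&(abs((F-c)@up)<150)]
r=cv2.minAreaRect(np.stack([(F-c)@up,(F-c)@yc],1).astype(np.float32)); print('face',r)
E
python3 s4.py
```

```text
[621.3  35.7  96.6] [-0.334  0.071  0.94 ] 19.96516360068021 -11.941026279739043
carton top h 44.97023526090467 u [-104.26849279  -34.5657311 ] v [-29.73548719  18.72850148]
top centre [541.3  47.2 115.2] [ 0.91864345 -0.19777876  0.34202014]
face ((-5.417930603027344, 0.9270782470703125), (203.8419952392578, 220.88478088378906), 0.10041533410549164)
```

Emit:
{"op": "play_rows", "data": {
  "targets": [
    [-0.4, 20, 0.5, 0, 0, 0],
    [-0.4, 20, 0.5, 0, 0, 0],
    [-0.4, 20, 0.5, 0, 0, 0],
    [-0.4, 20, 0.5, 0, 0, 0],
    [0, 12, 0, 0, 0, 0],
    [0, 8, 0, 0, 0, 0],
    [0, 0, 0, 0, 0, 0]
  ]
}}

```text
clock: 6.2
position: [553.3, 38.7, 82.9]
tcp_rot: [0.6, 2.078, -2.15]
force: [-0.2, -1.0, -0.6]
width: 0.999
```

Emit:
{"op": "play_rows", "data": {
  "targets": [
    [0, 0, 0, 0, 0, 0],
    [0, 0, 0, 0, 0, 0],
    [0, 0, 0, 0, 0, 0],
    [0, 0, 0, 0, 0, 0],
    [0, 0, 0, 0, 0, 0],
    [0, 0, 0, 0, 0, 0],
    [0, 0, 0, 0, 0, 0],
    [0, 0, 0, 0, 0, 0]
  ],
  "fingers": 1,
  "squeeze": 25
}}

```text
clock: 6.87
position: [553.8, 41.9, 84.0]
tcp_rot: [0.597, 2.078, -2.144]
force: [-0.1, 0.7, 2.2]
width: 0.537
```

```bash
cat > s5.py <<'E'
from plan import *
T=cur(); print(T.round(2)[:3])
A=T.copy();A[:3,3]+=n*80
step(T,A,4)
h0=34 # tip height target: carton bottom 11 below tcp
# measure tcp height over face plane
c=np.array([621.3,35.7,96.6]); hh=(T[:3,3]-c)@n; print('tcp above face',hh)
B=pose([480,180,200],jaw(-90)); C=pose([429,294,100],jaw(-86))
A2=step(A,B); A3=step(B,C)
E
python3 s5.py
```

```text
[[-9.2000e-01  3.4000e-01 -2.1000e-01  5.5383e+02]
 [ 2.0000e-01 -7.0000e-02 -9.8000e-01  4.1910e+01]
 [-3.4000e-01 -9.4000e-01 -1.0000e-02  8.4040e+01]]
N 4 row [0.01, -20.0, -0.12, 0.0, 0.0, -0.0] mid [540.  45. 122.] end [527.  48. 159.]
tcp above face 11.206981615899407
N 5 row [10.78, -10.73, -25.03, -0.36, -2.41, -3.99] mid [505. 115. 177.] end [480. 180. 200.]
N 6 row [7.95, 16.67, -19.24, 0.0, -0.67, 0.0] mid [455. 237. 150.] end [429. 294. 100.]
```

Emit:
{"op": "play_rows", "data": {
  "targets": [
    [0, -10, 0, 0, 0, 0],
    [0, -20, 0, 0, 0, 0],
    [0, -25, 0, 0, 0, 0],
    [0, -25, 0, 0, 0, 0],
    [0, 0, 0, 0, 0, 0]
  ]
}}

```text
clock: 7.28
position: [527.1, 46.8, 162.9]
tcp_rot: [0.603, 2.077, -2.141]
force: [0.8, 0.2, -1.1]
width: 0.537
```

```bash
cat > s6.py <<'E'
from plan import *
T=cur(); print(T.round(2)[:3])
B=pose([480,180,200],jaw(-90)); C=pose([429,294,60],jaw(-86))
A2=step(T,B,8); A3=step(A2,C,8)
E
python3 s6.py
```

```text
[[-9.2000e-01  3.4000e-01 -2.1000e-01  5.2713e+02]
 [ 2.0000e-01 -7.0000e-02 -9.8000e-01  4.6820e+01]
 [-3.5000e-01 -9.4000e-01 -1.0000e-02  1.6289e+02]]
N 8 row [6.81, -6.16, -15.81, -0.21, -1.51, -2.52] mid [505. 115. 179.] end [480. 180. 200.]
N 8 row [6.0, 17.49, -14.46, -0.01, -0.52, -0.02] mid [456. 237. 130.] end [429. 294.  60.]
```

Emit:
{"op": "play_rows", "data": {
  "targets": [
    [6.8, -6.2, -15.8, -0.2, -1.5, -2.5],
    [6.8, -6.2, -15.8, -0.2, -1.5, -2.5],
    [6.8, -6.2, -15.8, -0.2, -1.5, -2.5],
    [6.8, -6.2, -15.8, -0.2, -1.5, -2.5],
    [6.8, -6.2, -15.8, -0.2, -1.5, -2.5],
    [6.8, -6.2, -15.8, -0.2, -1.5, -2.5],
    [6.8, -6.2, -15.8, -0.2, -1.5, -2.5],
    [6.8, -6.2, -15.8, -0.2, -1.5, -2.5],
    [6, 17.5, -14.5, 0, -0.5, 0],
    [6, 17.5, -14.5, 0, -0.5, 0],
    [6, 17.5, -14.5, 0, -0.5, 0],
    [6, 17.5, -14.5, 0, -0.5, 0],
    [6, 17.5, -14.5, 0, -0.5, 0],
    [6, 17.5, -14.5, 0, -0.5, 0],
    [6, 17.5, -14.5, 0, -0.5, 0],
    [6, 14, -14.5, 0, -0.5, 0],
    [0, 0, 0, 0, 0, 0],
    [0, 0, 0, 0, 0, 0]
  ]
}}

```text
clock: 8.78
position: [427.5, 293.6, 58.5]
tcp_rot: [-0.081, 2.183, -2.194]
force: [-0.0, -0.1, -1.2]
width: 0.535
```

```bash
cat > s7.py <<'E'
from plan import *
T=cur(); print(T.round(3)[:3])
C=pose([429,294,20],jaw(-86))
A2=step(T,C,4)
d=cam('scene'); cv2.imwrite('pics/s7.png',cv2.resize(d['image'][150:290,300:480],None,fx=4,fy=4))
d=cam('wrist'); cv2.imwrite('pics/w7.png',d['image'])
E
python3 s7.py
```

```text
[[-9.98000e-01 -5.00000e-03  6.90000e-02  4.27530e+02]
 [-6.90000e-02 -5.00000e-03 -9.98000e-01  2.93569e+02]
 [ 5.00000e-03 -1.00000e+00  5.00000e-03  5.85230e+01]]
N 4 row [-0.4, 9.63, -0.11, -0.07, -0.01, 0.07] mid [428. 294.  39.] end [429. 294.  20.]
```

View pics/s7.png

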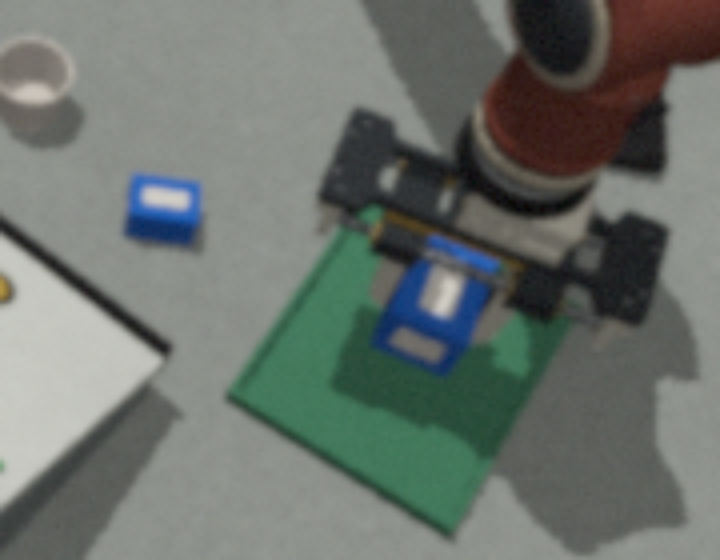

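View pics/w7.png

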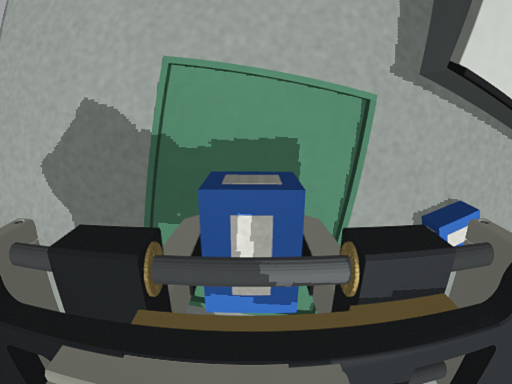

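The carton is held squarely over the tray (wrist picture, columns 200–303). I lower it.

Emit:
{"op": "play_rows", "data": {
  "targets": [
    [0, 15, 0, 0, 0, 0],
    [0, 12, 0, 0, 0, 0.2],
    [0, 6, 0, 0, 0, 0],
    [0, 4, 0, 0, 0, 0],
    [0, 2, 0, 0, 0, 0],
    [0, 1, 0, 0, 0, 0],
    [0, 0, 0, 0, 0, 0],
    [0, 0, 0, 0, 0, 0]
  ]
}}

```text
clock: 9.55
position: [428.8, 293.9, 19.9]
tcp_rot: [-0.072, 2.183, -2.189]
force: [-0.2, -0.8, -1.8]
width: 0.537
```

Emit:
{"op": "play_rows", "data": {
  "targets": [
    [0, 1.5, 0, 0, 0, 0],
    [0, 1, 0, 0, 0, 0],
    [0, 1, 0, 0, 0, 0],
    [0, 0.5, 0, 0, 0, 0],
    [0, 0, 0, 0, 0, 0]
  ]
}}

```text
clock: 9.97
position: [428.6, 293.8, 16.6]
tcp_rot: [-0.072, 2.183, -2.19]
force: [-0.9, -1.4, 9.1]
width: 0.539
```

Emit:
{"op": "play_rows", "data": {
  "targets": [
    [0, 0, 0, 0, 0, 0],
    [0, 0, 0, 0, 0, 0],
    [0, 0, 0, 0, 0, 0],
    [0, 0, 0, 0, 0, 0],
    [0, 0, 0, 0, 0, 0]
  ],
  "fingers": 0.25
}}

```text
clock: 10.38
position: [428.4, 293.7, 15.3]
tcp_rot: [-0.073, 2.183, -2.19]
force: [-0.0, 0.0, -0.1]
width: 0.748
```

Emit:
{"op": "play_rows", "data": {
  "targets": [
    [0, -10, 0, 0, 0, 0],
    [0, -30, 0, 0, 0, 0],
    [0, -35, 0, 0, 0, 0],
    [0, -35, 0, 0, 0, 0],
    [0, -35, 0, 0, 0, 0],
    [0, -35, 0, 0, 0, 0],
    [0, -35, 0, 0, 0, 0],
    [0, -35, 0, 0, 0, 0]
  ]
}}

```text
clock: 11.05
position: [427.5, 294.2, 268.1]
tcp_rot: [-0.072, 2.183, -2.189]
force: [-0.3, 0.5, -0.2]
width: 0.75
```

```bash
cat > s8.py <<'E'
from plan import *
import pickle
T=cur(); print(T.round(3)[:3])
d=cam('wrist'); cv2.imwrite('pics/w8.png',d['image'])
W=fcloud(d); hsv=cv2.cvtColor(d['image'],cv2.COLOR_BGR2HSV)
m=(abs(W[...,0]-429)<60)&(abs(W[...,1]-294)<60)&(W[...,2]>35)&(W[...,2]<70)
P=W[m]; r=cv2.minAreaRect(P[:,:2].astype(np.float32)); c=P.mean(0); print(r,len(P),P[:,2].mean())
for _ in range(4):
    c=P.mean(0); nn=np.linalg.svd(P-c,full_matrices=False)[2][2]; P=P[abs((P-c)@nn)<3]
print(c,nn)
# spot + stand from scene
d=cam('top'); cv2.imwrite('pics/t8.png',cv2.resize(d['image'][110:270,95:265],None,fx=3.2,fy=3.2)); pickle.dump(d,open('t8.pkl','wb'))
for f in (spot_in,tip_of): print(f(d,'spot')[:2])
E
python3 s8.py
```

```text
[[-9.98000e-01  2.00000e-03  6.80000e-02  4.27538e+02]
 [-6.80000e-02 -3.00000e-03 -9.98000e-01  2.94189e+02]
 [-1.00000e-03 -1.00000e+00  3.00000e-03  2.68105e+02]]
((426.9927978515625, 294.1412658691406), (68.8785171508789, 49.602108001708984), 3.906212091445923) 1981 50.007898607255065
[427.23711823 294.25810166  50.15484491] [-0.0012966   0.00232862 -0.99999645]
[{'uv': [216.4, 163.4], 'conf': 0.88}]
[{'uv': [213.8, 186.6], 'conf': 0.68}]
```

View pics/w8.png

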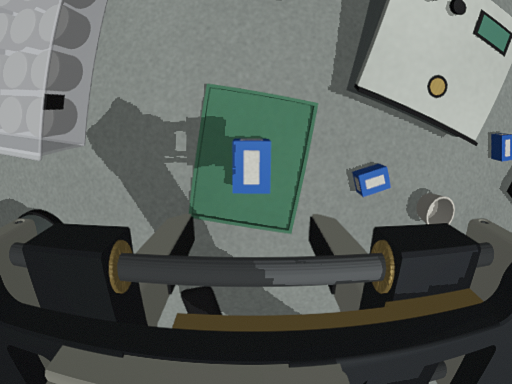

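View pics/t8.png

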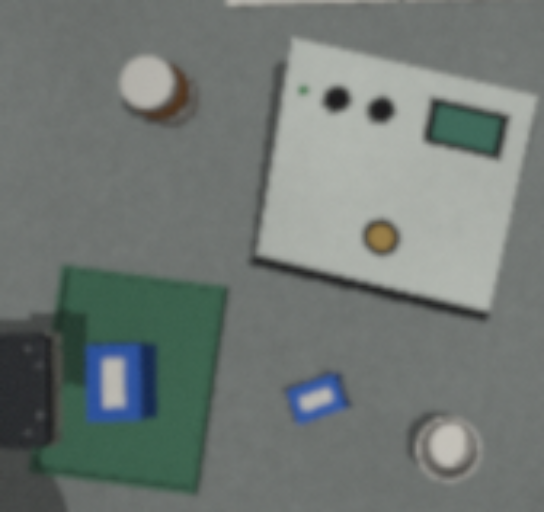

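```bash
cat > s9.py <<'E'
from plan import *
T=cur()
B=pose([530,10,290],jaw(-102)); step(T,B)
E
python3 s9.py
```

```text
N 11 row [-10.8, -2.07, 25.36, -0.01, 1.44, -0.02] mid [489. 156. 278.] end [530.  10. 290.]
```

Emit:
{"op": "play_rows", "data": {
  "targets": [
    [-10.8, -2, 25.4, 0, 1.4, 0],
    [-10.8, -2, 25.4, 0, 1.4, 0],
    [-10.8, -2, 25.4, 0, 1.4, 0],
    [-10.8, -2, 25.4, 0, 1.4, 0],
    [-10.8, -2, 25.4, 0, 1.4, 0],
    [-10.8, -2, 25.4, 0, 1.4, 0],
    [-10.8, -2, 25.4, 0, 1.4, 0],
    [-10.8, -2, 25.4, 0, 1.4, 0],
    [-10.8, -2, 25.4, 0, 1.4, 0],
    [-10.8, -2, 25.4, 0, 1.4, 0],
    [-10.8, -2, 25.4, 0, 1.4, 0],
    [0, 0, 0, 0, 0, 0]
  ],
  "fingers": 0.3
}}

```text
clock: 12.25
position: [531.0, 2.0, 286.7]
tcp_rot: [-0.224, -2.099, 2.118]
force: [-0.4, -0.4, -0.6]
width: 0.696
```

```bash
cat > s10.py <<'E'
from plan import *
import pickle
T=cur(); print(T.round(3)[:3])
d=cam('wrist'); cv2.imwrite('pics/w10.png',d['image']); pickle.dump(d,open('w10.pkl','wb'))
W=fcloud(d); hsv=cv2.cvtColor(d['image'],cv2.COLOR_BGR2HSV); H,S,V=[hsv[...,i].astype(int) for i in range(3)]
m=(H>12)&(H<35)&(S>80)&(abs(W[...,0]-565)<40)&(abs(W[...,1]-48)<40)
v,u=np.nonzero(m); print('px',u.mean(),v.mean(),len(u)); P=W[m]; print('spot',P.mean(0),P.min(0),P.max(0))
m=(S<40)&(V>140)&(abs(W[...,0]-610)<90)&(abs(W[...,1]-38)<100)&(W[...,2]>60)&(W[...,2]<130); P=W[m]
for _ in range(5):
    c=P.mean(0); nn=np.linalg.svd(P-c,full_matrices=False)[2][2]; nn*=np.sign(nn[2]); P=P[abs((P-c)@nn)<3]
print(c,nn, 'old plane at c',(c-np.array([621.3,35.7,96.6]))@n)
B=pose([429,-274,235],jaw(-123)); step(T,B)
E
python3 s10.py
```

```text
[[-9.77000e-01 -2.00000e-03 -2.11000e-01  5.31001e+02]
 [ 2.12000e-01 -9.00000e-03 -9.77000e-01  1.95700e+00]
 [ 0.00000e+00 -1.00000e+00  9.00000e-03  2.86687e+02]]
px 166.57909930715937 269.6183602771363 1732
spot [561.47447147  26.3629316  339.01357466] [529.81474215   8.01238234  69.90399544] [577.61190875  61.53809034 404.71059522]
[621.01367153  30.9565543   96.85284555] [-0.33543219  0.07113481  0.93937484] old plane at c -0.00812613075411741
N 10 row [-0.66, 5.32, 29.55, -0.05, 2.08, -0.01] mid [ 493. -141.  261.] end [ 429. -274.  235.]
```

View pics/w10.png

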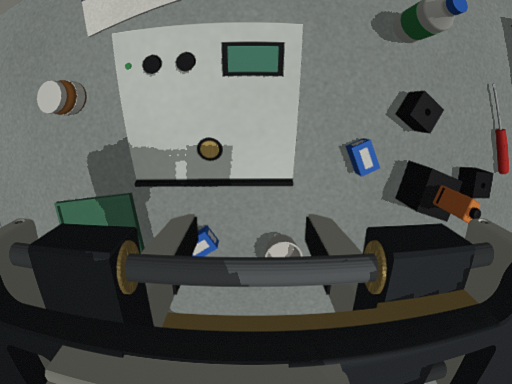

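The brass spot shows at about (209,149) in the wrist picture. I get its position while moving over to the probe.

```bash
cat > s11.py <<'E'
from plan import *
import pickle
d=pickle.load(open('w10.pkl','rb'))
W=fcloud(d); hsv=cv2.cvtColor(d['image'],cv2.COLOR_BGR2HSV); H,S,V=[hsv[...,i].astype(int) for i in range(3)]
m=(H>12)&(H<35)&(S>80)&(W[...,2]<110); m[:125]=0;m[172:]=0;m[:,:185]=0;m[:,235:]=0
v,u=np.nonzero(m); print('px',u.mean(),v.mean(),len(u)); P=W[m]; print('spot',P.mean(0),P.min(0),P.max(0))
c=np.array([621.3,35.7,96.6]); q=P.mean(0)-c; print('u,v',q@up,q@yc,q@n)
E
python3 s11.py
```

```text
px 209.13804713804714 148.9023569023569 297
spot [565.29232419  48.80304615  76.13143919] [552.81031167  36.13725608  69.90399544] [577.61190875  61.53809034  80.93853883]
u,v -61.043248713147925 1.021503005001257 0.43573808886352955
```

Emit:
{"op": "play_rows", "data": {
  "targets": [
    [-0.7, 5.3, 29.6, 0, 2.1, 0],
    [-0.7, 5.3, 29.6, 0, 2.1, 0],
    [-0.7, 5.3, 29.6, 0, 2.1, 0],
    [-0.7, 5.3, 29.6, 0, 2.1, 0],
    [-0.7, 5.3, 29.6, 0, 2.1, 0],
    [-0.7, 5.3, 29.6, 0, 2.1, 0],
    [-0.7, 5.3, 29.6, 0, 2.1, 0],
    [-0.7, 5.3, 29.6, 0, 2.1, 0],
    [-0.7, 5.3, 29.6, 0, 2.1, 0],
    [-0.7, 5.3, 29.6, 0, 2.1, 0],
    [0, 0, 0, 0, 0, 0]
  ]
}}

```text
clock: 13.22
position: [427.1, -272.0, 234.0]
tcp_rot: [-0.558, -1.886, 1.897]
force: [-0.6, -0.4, -0.1]
width: 0.703
```

```bash
cat > s12.py <<'E'
from plan import *
import pickle
T=cur(); print(T.round(3)[:3])
d=cam('wrist'); cv2.imwrite('pics/w12.png',d['image']); pickle.dump(d,open('w12.pkl','wb'))
W=fcloud(d); hsv=cv2.cvtColor(d['image'],cv2.COLOR_BGR2HSV); H,S,V=[hsv[...,i].astype(int) for i in range(3)]
m=(H<20)&(S>120)&(abs(W[...,0]-429)<45)&(abs(W[...,1]+274)<45)&(W[...,2]>78)
for a,b in ((78,165),(150,162)):
    P=W[m&(W[...,2]>a)&(W[...,2]<b)]; print(len(P), cv2.minAreaRect(P[:,:2].astype(np.float32)) if len(P) else '', np.percentile(P[:,2],[5,50,95]))
m=(abs(W[...,0]-429)<60)&(abs(W[...,1]+274)<60)&(W[...,2]>66)&(W[...,2]<82); P=W[m]; print('stand',cv2.minAreaRect(P[:,:2].astype(np.float32)))
m=(abs(W[...,0]-429)<45)&(abs(W[...,1]+274)<45)&(W[...,2]>163)&(W[...,2]<175); P=W[m]; print('cap',P.mean(0),cv2.minAreaRect(P[:,:2].astype(np.float32)))
E
python3 s12.py
```

```text
[[-8.38000e-01 -6.00000e-03 -5.46000e-01  4.27093e+02]
 [ 5.46000e-01 -4.00000e-03 -8.38000e-01 -2.72033e+02]
 [ 3.00000e-03 -1.00000e+00  7.00000e-03  2.34022e+02]]
912 ((428.91015625, -275.7754821777344), (22.09807586669922, 32.0114631652832), 55.464813232421875) [ 94.94319641 154.2946218  156.48793124]
630 ((428.7240905761719, -275.73614501953125), (21.847698211669922, 31.788494110107422), 54.53217697143555) [152.62920745 154.82364274 156.40195898]
stand ((428.54217529296875, -275.0987854003906), (69.49356842041016, 69.78611755371094), 61.625823974609375)
cap [ 429.2428198  -276.01671166  166.64156067] ((428.9562072753906, -275.87701416015625), (14.61380386352539, 14.520099639892578), 11.119851112365723)
```

View pics/w12.png

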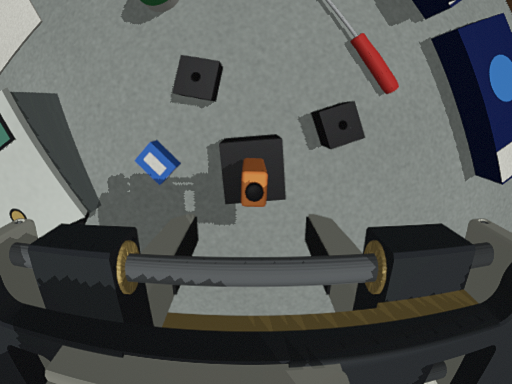

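Run:
```python
from plan import *
T=cur(); G=pose([428.9,-275.9,190],jaw(-125)); T2=step(T,G,3); G2=pose([428.9,-275.9,108],jaw(-125)); step(T2,G2,5)
```

```text
N 3 row [-1.16, 14.84, 1.99, -0.07, 0.72, 0.04] mid [ 429. -272.  212.] end [ 429. -276.  190.]
N 5 row [0.0, 16.42, 0.01, 0.02, 0.01, 0.02] mid [ 429. -276.  149.] end [ 429. -276.  108.]
```

Emit:
{"op": "play_rows", "data": {
  "targets": [
    [-1.2, 14.8, 2, 0, 0.7, 0],
    [-1.2, 14.8, 2, 0, 0.7, 0],
    [-1.2, 14.8, 2, 0, 0.7, 0],
    [0, 0, 0, 0, 0, 0]
  ]
}}

```text
clock: 13.6
position: [430.9, -271.4, 188.7]
tcp_rot: [-0.577, -1.877, 1.876]
force: [-0.2, -0.5, 0.3]
width: 0.698
```

Run:
```python
from plan import *
T=cur(); print(T.round(3)[:3]);G2=pose([428.9,-275.9,108],jaw(-125)); step(T,G2,5)
```

```text
[[-8.25000e-01 -5.00000e-03 -5.66000e-01  4.30891e+02]
 [ 5.66000e-01  2.00000e-03 -8.25000e-01 -2.71385e+02]
 [ 5.00000e-03 -1.00000e+00  1.00000e-03  1.88698e+02]]
N 5 row [-0.24, 16.14, 0.96, -0.02, 0.11, 0.06] mid [ 430. -274.  148.] end [ 429. -276.  108.]
```

Emit:
{"op": "play_rows", "data": {
  "targets": [
    [0, 0, 0, 0, 0, 0],
    [0, 0, 0, 0, 0, 0]
  ]
}}

```text
clock: 13.77
position: [432.9, -273.4, 192.2]
tcp_rot: [-0.586, -1.877, 1.881]
force: [-0.4, -0.5, -0.5]
width: 0.701
```

Emit:
{"op": "play_rows", "data": {
  "targets": [
    [0, 0, 0, 0, 0, 0]
  ]
}}

```text
clock: 13.85
position: [432.9, -274.0, 192.7]
tcp_rot: [-0.588, -1.876, 1.881]
force: [0.6, 0.2, 0.3]
width: 0.701
```

Emit:
{"op": "play_rows", "data": {
  "targets": [
    [0, 0, 0, 0, 0, 0]
  ]
}}

```text
clock: 13.93
position: [432.7, -274.4, 192.7]
tcp_rot: [-0.588, -1.876, 1.881]
force: [0.5, -0.4, -0.2]
width: 0.702
```

Run:
```python
from plan import *
T=cur(); print(T.round(3)[:3]);G2=pose([428.9,-275.9,108],jaw(-125)); step(T,G2,1)
d=cam('wrist')
W=fcloud(d); hsv=cv2.cvtColor(d['image'],cv2.COLOR_BGR2HSV); H,S,V=[hsv[...,i].astype(int) for i in range(3)]
m=(H<20)&(S>120)&(abs(W[...,0]-429)<45)&(abs(W[...,1]+274)<45)&(W[...,2]>145)&(W[...,2]<165)
P=W[m];r=cv2.minAreaRect(P[:,:2].astype(np.float32));print(len(P), r, P[:,2].mean())
m=(abs(W[...,0]-429)<45)&(abs(W[...,1]+274)<45)&(W[...,2]>160)&(W[...,2]<175); P=W[m]; print('cap',P.mean(0),len(P))
```

```text
[[-8.23000e-01  3.00000e-03 -5.68000e-01  4.32711e+02]
 [ 5.68000e-01 -4.00000e-03 -8.23000e-01 -2.74385e+02]
 [-4.00000e-03 -1.00000e+00  2.00000e-03  1.92718e+02]]
N 1 row [2.64, 84.71, 3.28, -0.09, 0.42, -0.25] mid [ 431. -275.  150.] end [ 429. -276.  108.]
879 ((429.131591796875, -275.98626708984375), (21.888896942138672, 31.099435806274414), 55.23665237426758) 154.5884971295554
cap [ 429.60377444 -276.18737539  166.322175  ] 415
```

Emit:
{"op": "play_rows", "data": {
  "targets": [
    [2.2, 0, 3, 0, 0.4, -0.2],
    [0, 15, 0, 0, 0, 0],
    [0, 20, 0, 0, 0, 0],
    [0, 20, 0, 0, 0, 0],
    [0, 17, 0, 0, 0, 0],
    [0, 12, 0, 0, 0, 0],
    [0, 0, 0, 0, 0, 0],
    [0, 0, 0, 0, 0, 0],
    [0, 0, 0, 0, 0, 0]
  ]
}}

```text
clock: 14.73
position: [428.8, -276.5, 108.8]
tcp_rot: [-0.592, -1.87, 1.874]
force: [0.7, -1.1, 0.8]
width: 0.699
```

Emit:
{"op": "play_rows", "data": {
  "targets": [
    [0, 0, 0, 0, 0, 0],
    [0, 0, 0, 0, 0, 0],
    [0, 0, 0, 0, 0, 0],
    [0, 0, 0, 0, 0, 0],
    [0, 0, 0, 0, 0, 0],
    [0, 0, 0, 0, 0, 0],
    [0, 0, 0, 0, 0, 0],
    [0, 0, 0, 0, 0, 0],
    [0, 0, 0, 0, 0, 0],
    [0, 0, 0, 0, 0, 0]
  ],
  "fingers": 1,
  "squeeze": 45
}}

```text
clock: 15.57
position: [428.3, -276.0, 107.9]
tcp_rot: [-0.589, -1.87, 1.873]
force: [-1.2, 0.4, 0.9]
width: 0.236
```

Emit:
{"op": "play_rows", "data": {
  "targets": [
    [0, -8, 0, 0, 0, 0],
    [0, -15, 0, 0, 0, 0],
    [0, -20, 0, 0, 0, 0],
    [0, -20, 0, 0, 0, 0],
    [0, -20, 0, 0, 0, 0],
    [0, -15, 0, 0, 0, 0],
    [0, -12, 0, 0, 0, 0],
    [0, 0, 0, 0, 0, 0],
    [0, 0, 0, 0, 0, 0],
    [0, 0, 0, 0, 0, 0],
    [0, 0, 0, 0, 0, 0]
  ]
}}

```text
clock: 16.48
position: [427.8, -275.4, 216.8]
tcp_rot: [-0.587, -1.87, 1.872]
force: [-0.4, -1.2, -0.4]
width: 0.234
```

```bash
cat > s13.py <<'E'
from plan import *
T=cur(); print(T.round(3)[:3])
spot=np.array([565.3,48.8,75.9])
B=pose([500,-130,260],jaw(-113)); T2=step(T,B)
P=pose(spot+n*(93+40),Rface); step(B,P)
d=cam('wrist'); cv2.imwrite('pics/w13.png',d['image'])
d=cam('scene'); cv2.imwrite('pics/s13.png',cv2.resize(d['image'][60:240,150:330],None,fx=3.3,fy=3.3,interpolation=cv2.INTER_CUBIC))
E
python3 s13.py
```

```text
[[-8.19000e-01 -4.00000e-03 -5.74000e-01  4.27820e+02]
 [ 5.74000e-01  0.00000e+00 -8.19000e-01 -2.75357e+02]
 [ 3.00000e-03 -1.00000e+00  2.00000e-03  2.16845e+02]]
N 6 row [1.72, -7.22, -27.03, -0.02, -2.01, 0.03] mid [ 468. -205.  238.] end [ 500. -130.  260.]
N 7 row [6.91, 7.69, -26.42, -0.27, -1.53, 2.85] mid [512. -36. 232.] end [521.  58. 201.]
```

View pics/w13.png

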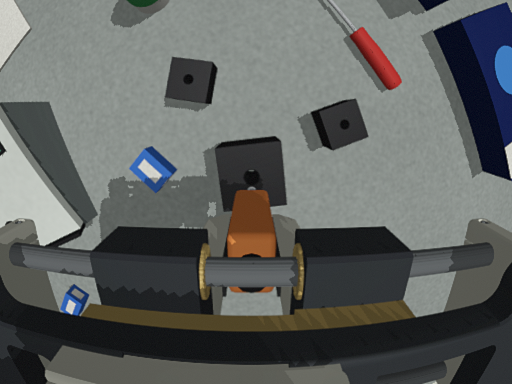

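View pics/s13.png

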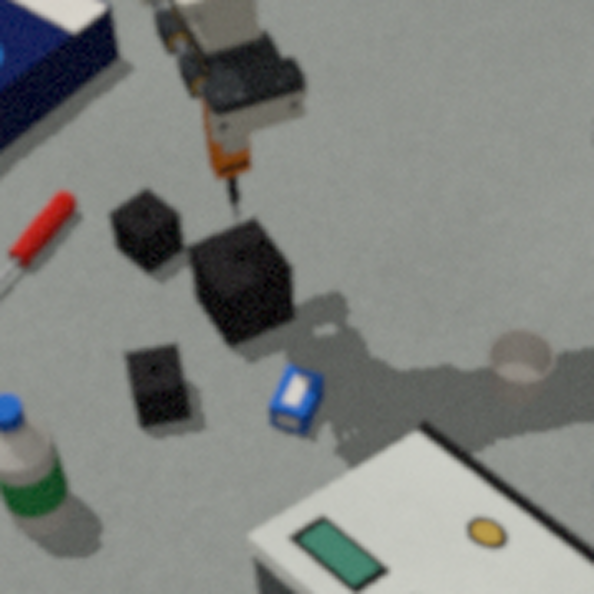

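The wrist picture shows the probe straight between the fingers at about (252,240), with the stand's empty hole at (252,178). Now I move it over the spot.

Emit:
{"op": "play_rows", "data": {
  "targets": [
    [1.7, -7.2, -27, 0, -2, 0],
    [1.7, -7.2, -27, 0, -2, 0],
    [1.7, -7.2, -27, 0, -2, 0],
    [1.7, -7.2, -27, 0, -2, 0],
    [1.7, -7.2, -27, 0, -2, 0],
    [1.7, -7.2, -27, 0, -2, 0],
    [6.9, 7.7, -26.4, -0.3, -1.5, 2.9],
    [6.9, 7.7, -26.4, -0.3, -1.5, 2.9],
    [6.9, 7.7, -26.4, -0.3, -1.5, 2.9],
    [6.9, 7.7, -26.4, -0.3, -1.5, 2.9],
    [6.9, 7.7, -26.4, -0.3, -1.5, 2.9],
    [6.9, 7.7, -26.4, -0.3, -1.5, 2.9],
    [6.9, 7.7, -26.4, -0.3, -1.5, 2.9],
    [0, 0, 0, 0, 0, 0],
    [0, 0, 0, 0, 0, 0],
    [0, 0, 0, 0, 0, 0],
    [0, 0, 0, 0, 0, 0],
    [0, 0, 0, 0, 0, 0]
  ]
}}

```text
clock: 18.08
position: [522.8, 55.3, 202.0]
tcp_rot: [0.613, 2.07, -2.15]
force: [-0.4, 0.1, -1.0]
width: 0.235
```

```bash
cat > s14.py <<'E'
from plan import *
import pickle
T=cur(); print(T.round(3)[:3])
spot=np.array([565.3,48.8,75.9])
tip=T[:3,3]+93*T[:3,1]; e=tip-spot; print('tip est',tip.round(1),'off up,y,n',(e@up).round(1),(e@yc).round(1),(e@n).round(1))
P=pose(spot+n*(93+15),Rface); step(T,P,3)
for nm in ('scene','wrist','top'):
    d=cam(nm); pickle.dump(d,open(nm+'14.pkl','wb'))
    cv2.imwrite(f'pics/{nm}14.png',d['image'] if nm=='wrist' else cv2.resize(d['image'][150:290,200:350] if nm=='scene' else d['image'][130:250,160:280],None,fx=4,fy=4,interpolation=cv2.INTER_CUBIC))
    for q in ('tip','spot','probe'):
        print(nm,q,[(np.round(x['uv'],1).tolist(),round(x['conf'],2)) for x in tip_of(d,q)[:2]])
    # project expected tip
    Rm=R.from_rotvec(np.ravel(d['rvec'])).as_matrix()
    for lab,p in (('tip',tip),('spot',spot),('porig',tip-60*T[:3,1])):
        pc=Rm@p+np.ravel(d['tvec'])
        if nm=='wrist':
            r=np.hypot(pc[0],pc[1]); th=np.arctan2(r,pc[2]); uv=[d['cx']+d['fx']*th*pc[0]/r,d['cy']+d['fy']*th*pc[1]/r]
        else: uv=[d['cx']+d['fx']*pc[0]/pc[2],d['cy']+d['fy']*pc[1]/pc[2]]
        print('  exp',lab,np.round(uv,1))
E
python3 s14.py
```

```text
[[-9.15000e-01  3.40000e-01 -2.19000e-01  5.22750e+02]
 [ 2.06000e-01 -7.40000e-02 -9.76000e-01  5.52580e+01]
 [-3.48000e-01 -9.38000e-01 -2.00000e-03  2.01951e+02]]
tip est [554.3  48.4 114.7] off up,y,n 3.3 -2.7 40.1
N 3 row [0.95, 8.38, -0.88, -0.02, -0.16, -0.11] mid [526.  56. 190.] end [529.  57. 177.]
scene tip []
scene spot [([291.4, 223.1], 0.92)]
scene probe [([307.6, 192.4], 0.66), ([308.1, 172.4], 0.37)]
  exp tip [300.9 209.9]
  exp spot [297.8 221. ]
  exp porig [308.6 192.4]
wrist tip []
wrist spot [([251.8, 185.0], 0.68)]
wrist probe [([250.2, 212.8], 0.77)]
  exp tip [253.5 189. ]
  exp spot [250.6 182.8]
  exp porig [254.  209.9]
top tip []
top spot [([215.3, 186.1], 0.58)]
top probe [([205.5, 189.9], 0.67)]
  exp tip [211.8 185.7]
  exp spot [213.8 183.1]
  exp porig [206.7 191.5]
```

View pics/scene14.png

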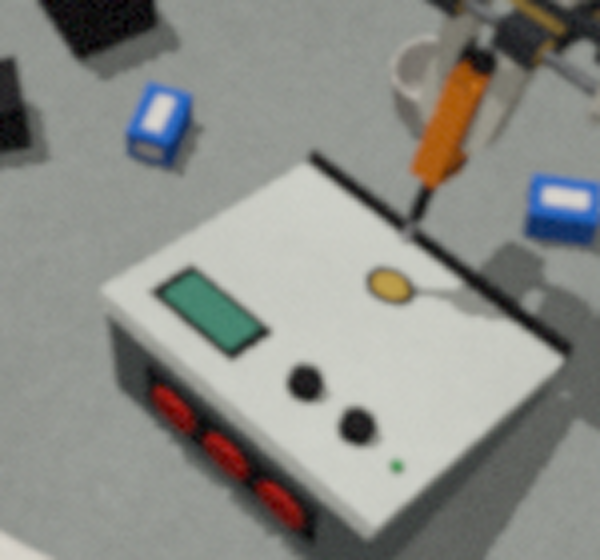

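View pics/wrist14.png

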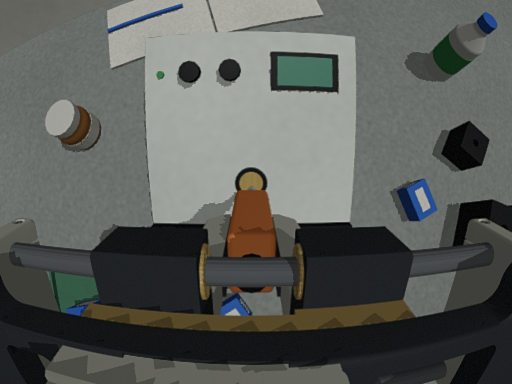

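Emit:
{"op": "play_rows", "data": {
  "targets": [
    [1, 9, -0.9, 0, -0.2, -0.1],
    [1, 9, -0.9, 0, -0.2, -0.1],
    [1, 9, -0.9, 0, -0.2, -0.1],
    [0, 0, 0, 0, 0, 0],
    [0, 0, 0, 0, 0, 0],
    [0, 0, 0, 0, 0, 0],
    [0, 0, 0, 0, 0, 0],
    [0, 0, 0, 0, 0, 0]
  ]
}}

```text
clock: 19.35
position: [529.2, 58.8, 175.5]
tcp_rot: [0.59, 2.069, -2.148]
force: [0.1, -0.2, -0.8]
width: 0.233
```

```bash
cat > s15.py <<'E'
from plan import *
T=cur(); print(T.round(3)[:3]); f=telemetry.read_state()['force']; print('f.n',f@n, f.round(2))
spot=np.array([565.3,48.8,75.9])
tip=T[:3,3]+93*T[:3,1]; e=tip-spot; print('off up,y,n',(e@up).round(1),(e@yc).round(1),(e@n).round(1),'ang',np.arccos(-T[:3,1]@n))
print('in tool',(T[:3,:3].T@-e).round(1))
E
python3 s15.py
```

```text
[[-9.20000e-01  3.35000e-01 -2.05000e-01  5.29228e+02]
 [ 1.92000e-01 -7.10000e-02 -9.79000e-01  5.87530e+01]
 [-3.43000e-01 -9.39000e-01  1.00000e-03  1.75498e+02]]
f.n -0.818551888414535 [ 0.13 -0.21 -0.81]
off up,y,n -1.0 2.2 13.4 ang 0.0009778890313638102
in tool [-1.  13.4  2.2]
```

Emit:
{"op": "play_rows", "data": {
  "targets": [
    [-1, 3, 2, 0, 0, 0],
    [0, 3, 0, 0, 0, 0],
    [0, 3, 0, 0, 0, 0],
    [0, 2, 0, 0, 0, 0],
    [0, 0, 0, 0, 0, 0],
    [0, 0, 0, 0, 0, 0],
    [0, 0, 0, 0, 0, 0],
    [0, 0, 0, 0, 0, 0]
  ]
}}

```text
clock: 20.02
position: [533.3, 55.9, 165.2]
tcp_rot: [0.59, 2.069, -2.149]
force: [0.5, 0.6, -0.8]
width: 0.232
```

```bash
python3 s15.py
```

```text
[[-9.20000e-01  3.35000e-01 -2.05000e-01  5.33267e+02]
 [ 1.92000e-01 -7.10000e-02 -9.79000e-01  5.58580e+01]
 [-3.42000e-01 -9.40000e-01  1.00000e-03  1.65229e+02]]
f.n -0.8878793896718956 [ 0.54  0.59 -0.8 ]
off up,y,n -0.3 0.2 2.2 ang 0.0006104646895412074
in tool [-0.3  2.2  0.2]
```

Over the spot with about 2 mm to go. Now I press gently, half way by travel.

Emit:
{"op": "play_rows", "data": {
  "targets": [
    [0, 1, 0, 0, 0, 0],
    [0, 1, 0, 0, 0, 0],
    [0, 1, 0, 0, 0, 0],
    [0, 1, 0, 0, 0, 0],
    [0, 1, 0, 0, 0, 0],
    [0, 0, 0, 0, 0, 0],
    [0, 0, 0, 0, 0, 0],
    [0, 0, 0, 0, 0, 0]
  ]
}}

```text
clock: 20.68
position: [534.9, 55.4, 160.6]
tcp_rot: [0.59, 2.069, -2.149]
force: [-0.9, 0.3, 0.4]
width: 0.234
```

```bash
python3 s15.py
```

```text
[[-9.20000e-01  3.35000e-01 -2.05000e-01  5.34949e+02]
 [ 1.92000e-01 -7.10000e-02 -9.79000e-01  5.54440e+01]
 [-3.42000e-01 -9.40000e-01  1.00000e-03  1.60558e+02]]
f.n 0.7523675869827695 [-0.94  0.32  0.44]
off up,y,n -0.2 0.2 -2.8 ang 0.0005734221660584407
in tool [-0.2 -2.8  0.2]
```

Emit:
{"op": "play_rows", "data": {
  "targets": [
    [0, 1, 0, 0, 0, 0],
    [0, 1, 0, 0, 0, 0],
    [0, 1, 0, 0, 0, 0],
    [0, 1, 0, 0, 0, 0],
    [0, 1, 0, 0, 0, 0],
    [0, 0, 0, 0, 0, 0],
    [0, 0, 0, 0, 0, 0],
    [0, 0, 0, 0, 0, 0],
    [0, 0, 0, 0, 0, 0]
  ]
}}

```text
clock: 21.43
position: [536.6, 55.1, 155.8]
tcp_rot: [0.59, 2.069, -2.149]
force: [-0.7, -0.4, 0.7]
width: 0.232
```

```bash
python3 s15.py
python3 - <<'E'
from plan import *
f=[]
import pickle
for nm in ('wrist','scene','top'):
    d=cam(nm); f.append(telemetry.read_state()['force']@n)
    cv2.imwrite(f'pics/{nm}16.png',d['image'] if nm=='wrist' else cv2.resize(d['image'][150:290,200:350] if nm=='scene' else d['image'][130:250,160:280],None,fx=4,fy=4,interpolation=cv2.INTER_CUBIC)); pickle.dump(d,open(nm+'16.pkl','wb'))
    for q in ('tip','spot','probe'): print(nm,q,[(np.round(x['uv'],1).tolist(),round(x['conf'],2)) for x in tip_of(d,q)[:1]])
    f.append(telemetry.read_state()['force']@n)
print(np.round(f,2))
E
```

```text
[[-9.20000e-01  3.35000e-01 -2.05000e-01  5.36622e+02]
 [ 1.92000e-01 -7.10000e-02 -9.79000e-01  5.50510e+01]
 [-3.42000e-01 -9.40000e-01  1.00000e-03  1.55837e+02]]
f.n 0.8444930684998776 [-0.69 -0.41  0.68]
off up,y,n -0.2 0.1 -7.8 ang 0.00054329344122226
in tool [-0.2 -7.8  0.1]
wrist tip []
wrist spot [([253.2, 195.5], 0.66)]
wrist probe [([250.5, 210.2], 0.65)]
scene tip []
scene spot [([162.8, 217.3], 0.2)]
scene probe [([303.4, 206.8], 0.61)]
top tip []
top spot [([215.0, 186.4], 0.6)]
top probe [([210.4, 187.8], 0.61)]
[2.65 1.01 1.4  2.12 1.57 1.84]
```

View pics/scene16.png

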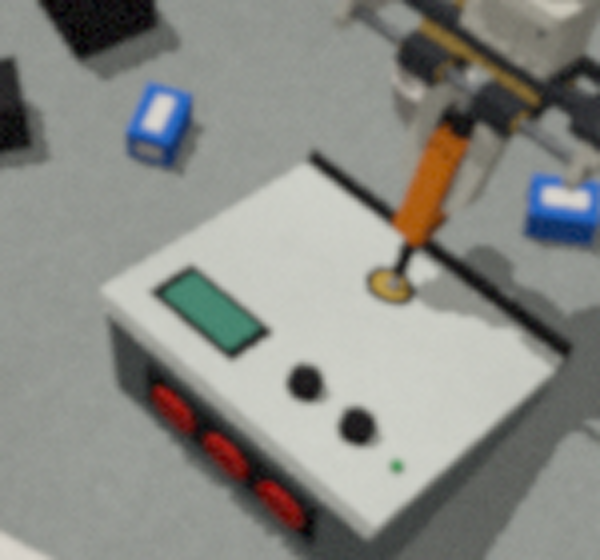

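View pics/wrist16.png

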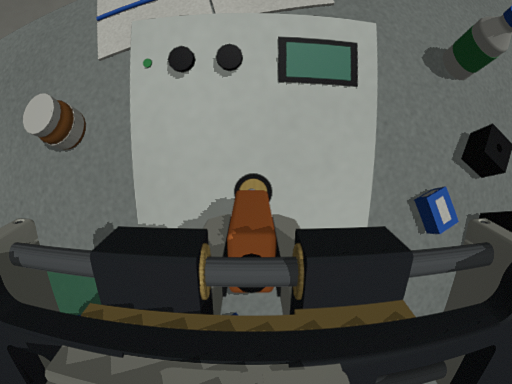

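View pics/top16.png

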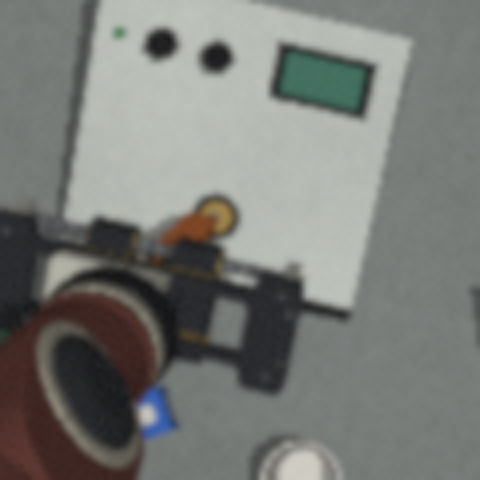

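Emit:
{"op": "play_rows", "data": {
  "targets": [
    [0, 0.5, 0, 0, 0, 0],
    [0, 0.5, 0, 0, 0, 0],
    [0, 0, 0, 0, 0, 0],
    [0, 0, 0, 0, 0, 0],
    [0, 0, 0, 0, 0, 0],
    [0, 0, 0, 0, 0, 0],
    [0, 0, 0, 0, 0, 0],
    [0, 0, 0, 0, 0, 0]
  ]
}}

```text
clock: 22.7
position: [536.9, 55.0, 154.8]
tcp_rot: [0.59, 2.069, -2.149]
force: [-1.7, 0.1, 1.5]
width: 0.233
```

```bash
python3 s15.py
python3 - <<'E'
from plan import *
f=[]
for i in range(16):
    d=cam('scene'); f.append(telemetry.read_state()['force']@n)
print(np.mean(f),np.std(f))
cv2.imwrite('pics/s17.png',d['image'])
W=cloud(d); m=(abs(W[...,0]-429)<55)&(abs(W[...,1]-294)<55)&(W[...,2]>40)&(W[...,2]<60); P=W[m]; print('carton',P.mean(0),P[:,2].std(),len(P))
E
python3 s15.py
```

```text
[[-9.20000e-01  3.34000e-01 -2.05000e-01  5.36925e+02]
 [ 1.92000e-01 -7.10000e-02 -9.79000e-01  5.50100e+01]
 [-3.42000e-01 -9.40000e-01  2.00000e-03  1.54836e+02]]
f.n 1.9388225835029016 [-1.65  0.09  1.47]
off up,y,n -0.3 0.1 -8.9 ang 0.00053006469949249
in tool [-0.3 -8.9  0.1]
1.82195194070803 0.5138771672698844
carton [430.24782498 292.14025353  48.91826442] 2.217351148661215 507
[[-9.20000e-01  3.34000e-01 -2.05000e-01  5.36956e+02]
 [ 1.92000e-01 -7.10000e-02 -9.79000e-01  5.50110e+01]
 [-3.42000e-01 -9.40000e-01  1.00000e-03  1.54856e+02]]
f.n 2.425375820166919 [-0.66  0.4   2.32]
off up,y,n -0.3 0.2 -8.9 ang 0.0005730655822208256
in tool [-0.3 -8.9  0.2]
```

View pics/s17.png

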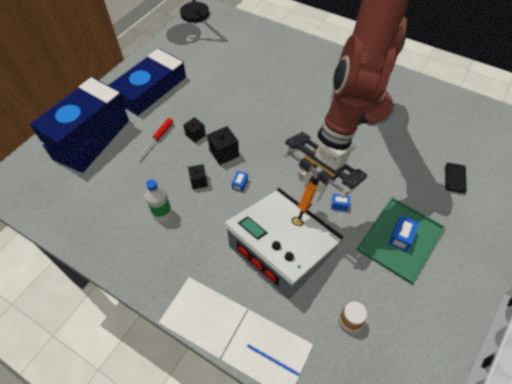

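The final picture shows the probe on the spot at about (299,220) and the carton in the tray at (404,233). The jar, bottle, cup and screwdriver are where they were. Spring force is about 2.7–2.9 N and travel about 8–9 mm, both near half way, so I hand in.

```bash
python3 -c "
from plant import job
print(job.hand_in())"
```

```text
the job is handed in; nothing more can be done
None
```

I set the carton down flat in the tray, drew the probe from the largest stand, and handed in with its tip held on the brass spot. The hand-in gave no verdict; at the last check the robot's clock stood at about 23 s of the 58 s allowed.

- **Carton:** the wrist depth put its top at z = 50 mm, level to within about 0.003 rad, near the middle of the tray. The final scene picture still shows it there.
- **Probe:**
  - By the arm's pose, the tip is about 0.3 mm from the spot's centre and the tool is within 0.001 rad of square. This assumes the probe sits straight in the fingers, as the pictures show.
  - The grip is set at 45 N.
- **Tip travel:** the arm's pose gives about 8.9 mm pushed in. The averaged force, less the free-hanging reading, is about 2.7 N, which means about 7 mm. They differ by about 2 mm, but both are near half way and clear of the stop.
- **Bystanders:** the jar, bottle and screwdriver look unmoved in the final scene picture. The arm hides the cup there; it stood in its place in the top view about a second earlier, and the arm moved only 1 mm after that.
- **Network misses:** the tip network found nothing in any picture. I checked the tip by eye in the scene picture, where it was within about 1 pixel (3 mm) of the spot's centre.

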